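# Close the hold-down clips of a solder pallet

## Task

The circuit board lies in its solder pallet, but the six swivel clips that hold it down are still open: run a fingertip along the outside of each row, clockwise round the board as seen from above, pushing the red upright pins along so that every clip swings well in over the edge of the board. Nothing needs gripping: work gently, without touching the board or lifting or shoving the pallet, leave the other things on the bench where they are, and finish with the hand clear.

Things in the scene. Friction and masses are not known exactly. Their poses are not given: they have to be found in the camera images.
- pallet: black solder pallet, a plate 166x210x10 mm (its x, its y, height), loose, about 1.4 kg; origin at the centre of its underside, on the bench top; at yaw 0 its x points away from the robot and its y to the left (yaw stays within 0.25 rad of 0). Two aluminium bars 110 mm long across its short ends (y = +-98 mm) rise 17 mm above the bench
- board: green circuit board 90x170x2 mm, loose in the pallet's pocket (1 mm play all round), its top 1 mm below the pallet's top face; parts on it rise 12 mm at most and stand within 27 mm of its long middle line; origin at the centre of its underside, axes as the pallet's, 7 mm above the pallet's origin
- near_row (a point): middle of the near row of clips, on the pallet's top face (10 mm above the bench), axes as the pallet's; pivots at y = -60, 0 and +60 mm from here, screw heads 7 mm high. Outside them, 31 mm to the edge (-x), only clip tails and pins. Run along towards +y: a finger whose inner side passes 7 to 17 mm outside the pivots turns each clip enough and slips by; nearer in it wedges
- far_row (a point): middle of the far row of clips, on the pallet's top face (10 mm above the bench), axes as the pallet's; pivots at y = -60, 0 and +60 mm from here, screw heads 7 mm high. Outside them, 31 mm to the edge (+x), only clip tails and pins. Run along towards -y: a finger whose inner side passes 7 to 17 mm outside the pivots turns each clip enough and slips by; nearer in it wedges
- near_right (a joint): swivel clip, near row, right (left = the robot's left): flat steel L on an upright screw; angle in rad, 0 = open: tail pointing out (pallet's -x), foot along the row; grows clockwise from above, tail moving to +y, foot (22 mm, 1.5 mm over the board) coming in over the board, square to its edge at 1.57; stop 1.745. Starts 0 to 0.35. No spring, stays where left, 0.4 N at the pin
- near_right_pin (a point): top of the upright pin of that clip, with its red roller sleeve (8 mm thick, turns freely on the pin), on the tail 24 mm from the clip's pivot; the pin rises 22 mm above the pallet's top face (32 mm above the bench)
- near_middle (a joint): swivel clip, near row, middle (left = the robot's left): flat steel L on an upright screw; angle in rad, 0 = open: tail pointing out (pallet's -x), foot along the row; grows clockwise from above, tail moving to +y, foot (22 mm, 1.5 mm over the board) coming in over the board, square to its edge at 1.57; stop 1.745. Starts 0 to 0.35. No spring, stays where left, 0.4 N at the pin
- near_middle_pin (a point): top of the upright pin of that clip, with its red roller sleeve (8 mm thick, turns freely on the pin), on the tail 24 mm from the clip's pivot; the pin rises 22 mm above the pallet's top face (32 mm above the bench)
- near_left (a joint): swivel clip, near row, left (left = the robot's left): flat steel L on an upright screw; angle in rad, 0 = open: tail pointing out (pallet's -x), foot along the row; grows clockwise from above, tail moving to +y, foot (22 mm, 1.5 mm over the board) coming in over the board, square to its edge at 1.57; stop 1.745. Starts 0 to 0.35. No spring, stays where left, 0.4 N at the pin
- near_left_pin (a point): top of the upright pin of that clip, with its red roller sleeve (8 mm thick, turns freely on the pin), on the tail 24 mm from the clip's pivot; the pin rises 22 mm above the pallet's top face (32 mm above the bench)
- far_right (a joint): swivel clip, far row, right (left = the robot's left): flat steel L on an upright screw; angle in rad, 0 = open: tail pointing out (pallet's +x), foot along the row; grows clockwise from above, tail moving to -y, foot (22 mm, 1.5 mm over the board) coming in over the board, square to its edge at 1.57; stop 1.745. Starts 0 to 0.35. No spring, stays where left, 0.4 N at the pin
- far_right_pin (a point): top of the upright pin of that clip, with its red roller sleeve (8 mm thick, turns freely on the pin), on the tail 24 mm from the clip's pivot; the pin rises 22 mm above the pallet's top face (32 mm above the bench)
- far_middle (a joint): swivel clip, far row, middle (left = the robot's left): flat steel L on an upright screw; angle in rad, 0 = open: tail pointing out (pallet's +x), foot along the row; grows clockwise from above, tail moving to -y, foot (22 mm, 1.5 mm over the board) coming in over the board, square to its edge at 1.57; stop 1.745. Starts 0 to 0.35. No spring, stays where left, 0.4 N at the pin
- far_middle_pin (a point): top of the upright pin of that clip, with its red roller sleeve (8 mm thick, turns freely on the pin), on the tail 24 mm from the clip's pivot; the pin rises 22 mm above the pallet's top face (32 mm above the bench)
- far_left (a joint): swivel clip, far row, left (left = the robot's left): flat steel L on an upright screw; angle in rad, 0 = open: tail pointing out (pallet's +x), foot along the row; grows clockwise from above, tail moving to -y, foot (22 mm, 1.5 mm over the board) coming in over the board, square to its edge at 1.57; stop 1.745. Starts 0 to 0.35. No spring, stays where left, 0.4 N at the pin
- far_left_pin (a point): top of the upright pin of that clip, with its red roller sleeve (8 mm thick, turns freely on the pin), on the tail 24 mm from the clip's pivot; the pin rises 22 mm above the pallet's top face (32 mm above the bench)
- meter: yellow multimeter, 130x62x40 mm, loose, only standing by; origin at the centre of its underside
- solder_spool: red and white spool of solder, 57 mm across, 55 mm high, loose, only standing by; origin at the centre of its underside
- brass_tin: round grey tin of brass wool, 49 mm across, 28 mm high, loose, only standing by; origin at the centre of its underside
- adapter: black mains adapter, 46x128x30 mm, loose, only standing by; origin at the centre of its underside
- flux_pen: pen with a red cap, 13x106x13 mm, loose, only standing by; origin at the centre of its underside
- tweezers: dark steel tweezers, 10x126x9 mm, loose, only standing by; origin at the centre of its underside
- spray_can: tall spray can with an orange label, 65 mm across, 232 mm high, loose, only standing by; origin at the centre of its underside
- supply: grey slotted power supply, 66x110x38 mm, loose, only standing by; origin at the centre of its underside

How it is judged:
At the end, for the whole second after the job is handed in: All six clips are turned at least 0.87 rad (50 degrees) from fully open, so that each foot lies over the board; the board lies in its pocket (within 6 mm of centre, not raised more than 3 mm); the pallet lies flat and at rest on the bench within 12 mm of where it stood (value of joint each of near_right, near_middle, near_left, far_right, far_middle, far_left above 0.87 rad and horizontal distance between board and pallet below 0.006 m and z of board in the frame of pallet below 0.01 m and height (world z) of pallet below 0.003 m and distance of pallet from where it was at the start of the episode below 0.012 m and angle between pallet's own z axis and vertical below 0.03 rad and linear speed of each of pallet, board below 0.01 m/s); the robot touches nothing.
It fails at once if the fingers press on the circuit board (over 2 N) (contact force between the fingers and board above 2 N).
It fails at once if the pallet or its clips are pushed roughly (over 20 N) (contact force between the fingers and pallet above 20 N).
It fails at once if the pallet or the board is lifted (height (world z) of pallet above 0.008 m or z of board in the frame of pallet above 0.014 m).
It fails at once if the pallet is shoved more than 12 mm (distance of pallet from where it was at the start of the episode above 0.012 m).
It fails at once if something standing by is moved more than 15 mm (distance of any of meter, solder_spool, brass_tin, adapter, flux_pen, tweezers, spray_can, supply from where it was at the start of the episode above 0.015 m).
It also fails if it takes over 48 s, if anything falls off the work surface, if the arm or the gripper's body presses on something with over 40 N, if the wrist force passes 120 N, or if a joint passes its speed limit or range.

## Robot

A 7-joint arm with a two-finger parallel gripper is mounted at the origin on a cart in front of the work surface, level with it; the furniture and walls round the work are solid. World frame = base frame: x ahead of the robot, y to its left, z up, the work surface at z = 0. Lengths are in m, angles in rad, forces in N, time in s.
With the tool pointing down it reaches from about 0.425 to 0.925 m from the base axis. Payload 6.8 kg.
Tool frame: the origin (TCP) lies at the very end of the fingers, on their centre line; the grasp point (between the pads) lies 19 mm behind it; z points along the fingers, y is the line along which they close (so a half turn about z gives the same grasp; the last joint's range is limited). The gripper opens to 88 mm and grips with 3 to 60 N. Pads are 20 mm wide; open, the fingers measure 115 mm over their backs; the gripper's body (75 mm by 178 mm) begins 61 mm behind the grasp point.
Start: joints at [-1.421, 0.477, 0.022, 1.555, -0.011, 1.109, -0.083], TCP at [0.172, 0.653, 0.223] pointing down, gripper open.
Joint ranges: [-2.96, 2.96], [-0.34, 2.1], [-1.41, 1.46], [0.24, 2.44], [-1.37, 4.51], [0.17, 1.92], [-2.96, 2.96]. Speed limits (rad/s): [2.39, 2.39, 3.14, 3.14, 3.14, 3.14, 3.14].

## Interface

Orientations are given as a rotation vector (axis times angle).
In Python, from bench import r gives the robot as it stands.
- The arm moves only by the tool play_rows, never from a script. Its argument "motion" is a list of rows, each an object of numbers: "tx", "ty", "tz": the shift along the tool's x, y, z in m; "turn": the turn about the tool's z in degrees; "jaw": the finger opening in m, from 0 to 0.0878. A call has 1 to 5 rows; each row is the pose to reach, as a shift and turn from the pose commanded when the call began, along the tool's axes at that moment; what a row does not reach only later rows make up. A row lasts 1/12 s, in which the tool goes at most 41.7 mm and 7.16 degrees, less where a joint would pass 70% of its speed; a pose out of reach is approached as far as the arm can. A call with a gripper value outside its range is refused whole. The fingers move at their own pace and stop on an object; "grip_force" is the grip in N (left out, the last holds). Time passes only in rows, so rows that repeat a pose let the fingers close. It gives the time, the measured TCP pose, the force, the opening and the grip force at its end, in the units of the state.
- r.read_state(): the state, without advancing time (a new reading comes with each control period).
- r.capture(name): name is "scene" or "top" or "wrist"; returns a dict with "pixels" (420x560x3 uint8, red, green, blue), "z_map" (420x560 float32, m along the optical axis (not along the pixel's ray), 0 where there is no reading), "K" (3x3 intrinsics, pixels), "k1" (the pictures are not rectified: a ray, as slopes to the right and down, at radius r is drawn at 1 + k1 r^2 times it, then the intrinsics apply), "world_from_camera" (4x4, takes a point from camera to world coordinates). Camera axes: x right, y up, looking along -z (the intrinsics and any distortion apply to the point x, -y, -z); pixel columns grow to the right and rows downward; lengths in m; the calibration is good to about 2 mm. A picture is of the moment at which its call begins.
- r.close_job(): hands the job in; it is judged then, once.
The state is a dict: "t": time; "joint_positions": joint angles; "dq": joint speeds; "joint_torque": joint torques, N m; "tool_pos": TCP position; "tcp_rot": TCP orientation; "contact_force": force on the tool from outside, world axes, zero at the start; "moment": the same for the moment, N m; "opening": opening from 0.0 (shut) to 1.0 (fully open); "finger_force": force on a finger pad.
Only numpy, scipy, OpenCV 4.12 (cv2) and the standard library are available. Lean on these libraries where they do the work, as an engineer would, in place of code of your own. Each camera call takes 0.05 s, during which the arm holds its last target. There are 200 camera calls.

## Working session

There is one attempt and no reset: what is moved stays moved. The work goes in short steps, Python scripts to look and compute and a tool call to move; the robot and the scene stay as the last step left them, time stands still between calls to the robot, and variables do not carry over. Pictures are saved under pics/ and viewed, at most 10 in all, crops included, and the job is handed in when it is done.

Besides the shell and the picture viewer there is one more tool, called as name(argument=value, ...), one argument or row to a line, values as JSON. play_rows: Moves the arm, as the interface text tells. Its arguments: {"type":"object","properties":{"motion":{"type":"array","items":{"type":"object","properties":{"tx":{"type":"number"},"ty":{"type":"number"},"tz":{"type":"number"},"turn":{"type":"number"},"jaw":{"type":"number"}}}},"grip_force":{"type":"number"}},"required":["motion"]}

```bash
mkdir -p pics; ls
cat > h.py <<'E'
import numpy as np, cv2
from bench import r
def ray(c,u,v):
    K=c["K"]; d=np.array([[(u-K[0,2])/K[0,0],(v-K[1,2])/K[1,1]]]).T.ravel()
    s=d.copy()
    for _ in range(20): s=d/(1+c["k1"]*(s@s))
    M=c["world_from_camera"]; return M[:3,3], M[:3,:3]@np.array([s[0],-s[1],-1.])
def onplane(c,u,v,z):
    o,d=ray(c,u,v); return o+d*(z-o[2])/d[2]
def save(c,name): cv2.imwrite("pics/"+name,cv2.cvtColor(c["pixels"],cv2.COLOR_RGB2BGR))
E
python3 - <<'E'
from h import *
s=r.read_state(); print({k:np.round(v,3) for k,v in s.items()})
ims=[]
for n in("top","scene"):
    c=r.capture(n); save(c,n+"1.png"); print(n,np.round(c["world_from_camera"],3).tolist(),c["K"].tolist(),c["k1"])
E
```

```text
pics
{'t': np.float64(0.0), 'joint_positions': array([-1.421,  0.478,  0.022,  1.556, -0.012,  1.109, -0.083]), 'dq': array([-0.001,  0.   , -0.   , -0.002,  0.001,  0.   ,  0.   ]), 'joint_torque': array([ 1.0000e-03, -5.8286e+01,  1.5350e+00, -2.7262e+01, -5.4000e-02,
        1.7000e-02,  0.0000e+00]), 'tool_pos': array([0.172, 0.652, 0.222]), 'tcp_rot': array([-4.040e-01, -3.115e+00,  3.000e-03]), 'contact_force': array([ 0.202, -0.046, -0.529]), 'moment': array([-0.019,  0.028, -0.039]), 'finger_force': np.float64(0.0), 'opening': np.float64(1.002)}
top [[0.003, 0.992, -0.126, 0.429], [-1.0, 0.0, -0.021, -0.097], [-0.02, 0.126, 0.992, 1.073], [0.0, 0.0, 0.0, 1.0]] [[453.2363491770619, 0.0, 278.40171198749385], [0.0, 453.2363491770619, 216.21504441317558], [0.0, 0.0, 1.0]] -0.05923631098118752
scene [[0.836, 0.37, -0.404, 0.117], [-0.548, 0.537, -0.642, -0.763], [-0.021, 0.758, 0.652, 0.765], [0.0, 0.0, 0.0, 1.0]] [[425.0902717715485, 0.0, 273.7097200052441], [0.0, 425.0902717715485, 207.08399961064885], [0.0, 0.0, 1.0]] -0.06627077660233995
```

View pics/top1.png

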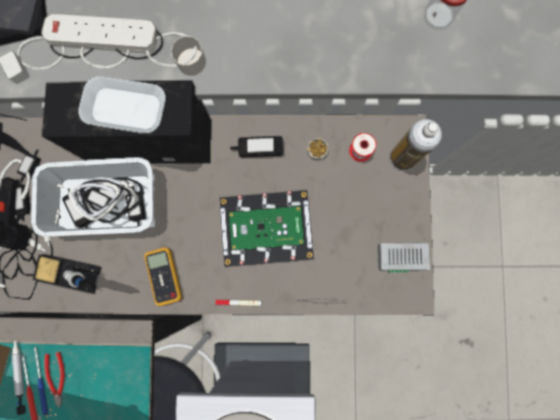

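View pics/scene1.png

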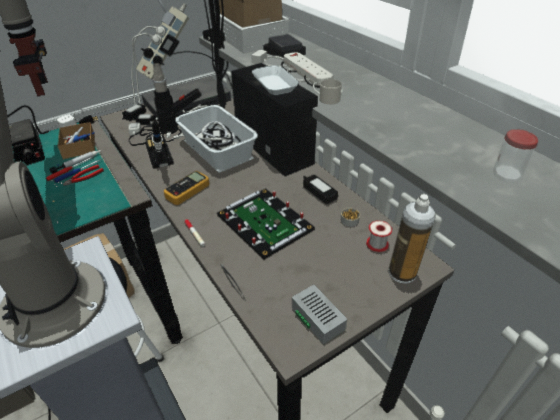

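The top view shows the pallet at about pixel (266,228), with red pins on its upper and lower edges. A black box and a bin stand to its left, at (130,125) and (95,198). The scene view shows the same layout, and the start pose is beyond the bin. Next I'll measure heights along the path and a coarse pallet pose.

```bash
cat >> h.py <<'E'
def cloud(c):
    K=c["K"]; h,w=c["z_map"].shape; u,v=np.meshgrid(np.arange(w),np.arange(h))
    p=cv2.undistortPoints(np.stack([u,v],-1).reshape(-1,1,2).astype(float),K,np.array([c["k1"],0,0,0,0.])).reshape(h,w,2)
    z=c["z_map"]; P=np.stack([p[...,0]*z,-p[...,1]*z,-z],-1); M=c["world_from_camera"]
    W=P@M[:3,:3].T+M[:3,3]; W[z==0]=np.nan; return W
def blobs(c,m,amin):
    n,l,st,ce=cv2.connectedComponentsWithStats(m.astype(np.uint8)); return [(ce[i],st[i,4]) for i in range(1,n) if st[i,4]>=amin]
def red(c):
    p=c["pixels"].astype(int); return (p[...,0]>110)&(p[...,0]>1.7*p[...,1])&(p[...,0]>1.7*p[...,2])
E
python3 - <<'E'
from h import *
c=r.capture("top")
W=np.concatenate([cloud(c).reshape(-1,3),cloud(r.capture("scene")).reshape(-1,3)])
W=W[np.isfinite(W).all(1)]
print("max height cm; rows x from 0.9 down to 0.1, cols y 0.8..-0.5 step .1")
for x in np.arange(.9,.05,-.1):
    print(round(x,1),[int(100*np.max(np.r_[-.09,W[(abs(W[:,0]-x)<.05)&(abs(W[:,1]-y)<.05),2]])) for y in np.arange(.8,-.55,-.1)])
p=c["pixels"].astype(int)
g=(p[...,1]>1.3*p[...,0])&(p[...,1]>1.2*p[...,2])&(p[...,1]>50); g[:190]=0;g[270:]=0;g[:,:215]=0;g[:,320:]=0
g=cv2.morphologyEx(g.astype(np.uint8),cv2.MORPH_CLOSE,np.ones((9,9)))
rc=cv2.minAreaRect(max(cv2.findContours(g,0,2)[0],key=cv2.contourArea)); b=cv2.boxPoints(rc)
B=np.array([onplane(c,*q,.009) for q in b]);print("board",B.mean(0),np.round(B,3).tolist())
for ce,a in blobs(c,red(c),3):
    if 210<ce[0]<320 and 180<ce[1]<275: print(ce.round(1),a,onplane(c,*ce,.03).round(4))
R=cv2.Rodrigues(r.read_state()["tcp_rot"])[0];print(R.round(3))
w=r.capture("wrist");print(np.round(np.linalg.inv(np.vstack([np.c_[R,r.read_state()["tool_pos"]],[0,0,0,1]]))@w["world_from_camera"],3),w["K"])
E
```

```text
max height cm; rows x from 0.9 down to 0.1, cols y 0.8..-0.5 step .1
0.9 [33, 36, 37, 29, 25, 23, 23, 25, 49, 50, 20, 20, 30, 20]
0.8 [34, 37, 37, 23, 23, 25, 26, 25, 20, 20, 20, 20, 20, 20]
0.7 [35, 25, 4, 8, 23, 25, 25, 25, 3, 3, 5, 19, 23, -9]
0.6 [37, 26, 10, 14, 8, 8, 9, 2, 3, 3, 1, 0, 0, -9]
0.5 [39, 4, 24, 24, 8, 8, 8, 2, 3, 3, 2, 4, 4, -9]
0.4 [41, 3, 3, 3, 12, 20, 4, 3, 1, 1, 1, 4, 4, -9]
0.3 [43, 5, 5, 1, 0, 0, 0, 0, 0, 0, 0, 0, 0, -9]
0.2 [43, 40, 49, 2, 1, 0, 0, 0, 0, 0, 0, -9, -9, -9]
0.1 [40, 45, 49, 2, 1, 0, 0, 47, 44, 34, 0, -9, -9, -9]
board [ 0.53752598 -0.04557797  0.009     ] [[0.577, 0.046, 0.009], [0.592, -0.129, 0.009], [0.498, -0.136, 0.009], [0.483, 0.037, 0.009]]
[[-0.967  0.255 -0.   ]
 [ 0.255  0.967 -0.001]
 [-0.    -0.001 -1.   ]]
[[ 0.     0.965  0.262  0.071]
 [ 1.    -0.    -0.    -0.001]
 [-0.     0.262 -0.965 -0.161]
 [ 0.     0.     0.     1.   ]] [[355.89831062   0.         276.60653964]
 [  0.         355.89831062 212.75450249]
 [  0.           0.           1.        ]]
```

play_rows(
  motion=[
    {"tx":-0.03,"ty":-0.02,"tz":-0.017,"turn":-4,"jaw":0},
    {"tx":-0.06,"ty":-0.04,"tz":-0.034,"turn":-8,"jaw":0},
    {"tx":-0.09,"ty":-0.06,"tz":-0.051,"turn":-12,"jaw":0},
    {"tx":-0.12,"ty":-0.08,"tz":-0.068,"turn":-16,"jaw":0},
    {"tx":-0.15,"ty":-0.1,"tz":-0.085,"turn":-20,"jaw":0},
  ],
)

```text
t: 0.67
tool_pos: [0.2925, 0.5162, 0.3084]
tcp_rot: [0.149, -3.138, 0.0]
contact_force: [-0.4, 0.2, 0.1]
opening: 0.659
finger_force: 0.0
```

play_rows(
  motion=[
    {"tx":-0.018,"ty":-0.036,"jaw":0},
    {"tx":-0.036,"ty":-0.072,"jaw":0},
    {"tx":-0.054,"ty":-0.108,"jaw":0},
    {"tx":-0.072,"ty":-0.144,"jaw":0},
    {"tx":-0.09,"ty":-0.18,"jaw":0},
  ],
)

```text
invalid input at $.motion[0]: expected keys tx, ty, tz, turn, jaw
```

play_rows(
  motion=[
    {"tx":-0.018,"ty":-0.036,"tz":0,"turn":0,"jaw":0},
    {"tx":-0.036,"ty":-0.072,"tz":0,"turn":0,"jaw":0},
    {"tx":-0.054,"ty":-0.108,"tz":0,"turn":0,"jaw":0},
    {"tx":-0.072,"ty":-0.144,"tz":0,"turn":0,"jaw":0},
    {"tx":-0.09,"ty":-0.18,"tz":0,"turn":0,"jaw":0},
  ],
)

```text
t: 1.08
tool_pos: [0.3983, 0.3448, 0.3078]
tcp_rot: [-0.143, 3.138, 0.001]
contact_force: [0.2, 0.6, 0.2]
opening: 0.281
finger_force: 0.0
```

play_rows(
  motion=[
    {"tx":-0.009,"ty":-0.04,"tz":0,"turn":0,"jaw":0},
    {"tx":-0.018,"ty":-0.08,"tz":0,"turn":0,"jaw":0},
    {"tx":-0.027,"ty":-0.12,"tz":0,"turn":0,"jaw":0},
    {"tx":-0.036,"ty":-0.16,"tz":0,"turn":0,"jaw":0},
    {"tx":-0.045,"ty":-0.2,"tz":0,"turn":0,"jaw":0},
  ],
)

```text
t: 1.5
tool_pos: [0.4608, 0.1496, 0.3078]
tcp_rot: [-0.143, 3.138, 0.001]
contact_force: [1.4, 0.1, 0.4]
opening: 0.003
finger_force: 0.0
```

play_rows(
  motion=[
    {"tx":0.0,"ty":-0.04,"tz":0,"turn":0,"jaw":0},
    {"tx":0.0,"ty":-0.08,"tz":0.01,"turn":0,"jaw":0},
    {"tx":0.0,"ty":-0.12,"tz":0.02,"turn":0,"jaw":0},
    {"tx":0.0,"ty":-0.16,"tz":0.03,"turn":0,"jaw":0},
    {"tx":0.0,"ty":-0.18,"tz":0.04,"turn":0,"jaw":0},
  ],
)

```text
t: 1.92
tool_pos: [0.4768, -0.0328, 0.2677]
tcp_rot: [-0.135, 3.138, -0.001]
contact_force: [0.8, -0.1, 0.2]
opening: 0.008
finger_force: 0.0
```

Run:
```python
from h import *
c=r.capture("wrist"); save(c,"w1.png"); s=r.read_state(); print(s["tool_pos"],s["tcp_rot"])
for ce,a in blobs(c,red(c),10): print(ce.round(1),a,onplane(c,*ce,.03).round(4))
```

```text
[ 0.47583984 -0.03510129  0.26587158] [ 0.12988929 -3.13720591  0.00343045]
[363.5  85.4] 335 [0.367  0.0486 0.03  ]
[468.6 109.2] 90 [0.3813 0.1648 0.03  ]
[210.9 164.9] 12 [ 0.465  -0.1091  0.03  ]
[ 85.6 368.2] 67 [ 0.7473 -0.2634  0.03  ]
[ 65.  368.1] 170 [ 0.7494 -0.2904  0.03  ]
```

View pics/w1.png

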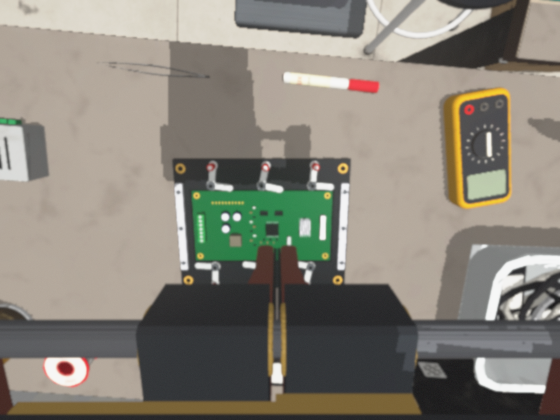

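The wrist view shows the near-row pins at about (213,167), (266,167) and (314,167). The far row, at about v=265, is partly hidden by the gripper. I'll back off for a second view.

play_rows(
  motion=[
    {"tx":0.02,"ty":0,"tz":0,"turn":0,"jaw":0},
    {"tx":0.04,"ty":0,"tz":0,"turn":0,"jaw":0},
    {"tx":0.045,"ty":0,"tz":0,"turn":0,"jaw":0},
    {"tx":0.045,"ty":0,"tz":0,"turn":0,"jaw":0},
    {"tx":0.045,"ty":0,"tz":0,"turn":0,"jaw":0},
  ],
)

```text
t: 2.38
tool_pos: [0.4329, -0.0312, 0.2681]
tcp_rot: [-0.144, 3.137, 0.001]
contact_force: [0.3, -0.7, 1.4]
opening: 0.006
finger_force: 0.0
```

```bash
cat >> h.py <<'E'
def red2(c):
    p=c["pixels"].astype(int); return (p[...,0]>60)&(p[...,0]>1.5*p[...,1])&(p[...,0]>1.5*p[...,2])
def board(c,z=.009,approx=(.5375,-.0456)):
    p=c["pixels"].astype(int); g=(p[...,1]>1.3*p[...,0])&(p[...,1]>1.15*p[...,2])&(p[...,1]>40)
    W=cloud(c); near=np.hypot(W[...,0]-approx[0],W[...,1]-approx[1])<.12
    return g&near, near
E
python3 - <<'E'
from h import *
c=r.capture("wrist"); t=r.capture("top"); s=r.read_state(); print(s["tool_pos"],s["tcp_rot"])
for n,k in(("w",c),("t",t)):
    g,near=board(k)
    for ce,a in blobs(k,red2(k)&near,3): print(n,ce.round(1),a,onplane(k,*ce,.03).round(4))
    q=cv2.findContours(cv2.morphologyEx(g.astype(np.uint8),cv2.MORPH_CLOSE,np.ones((7,7))),0,2)[0]
    rc=cv2.minAreaRect(max(q,key=cv2.contourArea)); B=np.array([onplane(k,*u,.009) for u in cv2.boxPoints(rc)]); print(B.mean(0).round(4),B.round(3).tolist())
x=c["pixels"][100:320,140:380]; y=t["pixels"][180:275,205:325]
x=cv2.resize(x,(600,550),interpolation=2)
cv2.imwrite("pics/w2.png",x[...,::-1]); cv2.imwrite("pics/t2.png",cv2.resize(y,(720,570),interpolation=2)[...,::-1])
np.savez("v2.npz",**{"w_"+k:c[k] for k in c},**{"t_"+k:t[k] for k in t})
E
```

```text
[ 0.43327821 -0.03120154  0.26794833] [-1.44476667e-01  3.13728266e+00 -2.53277879e-05]
w [206.7 202.1] 29 [ 0.4651 -0.1103  0.03  ]
w [260.7 203. ] 22 [ 0.4604 -0.0482  0.03  ]
w [310.  202.7] 20 [0.4549 0.0085 0.03  ]
w [262.3 250.7] 3 [ 0.5188 -0.0415  0.03  ]
w [270.2 254. ] 5 [ 0.5222 -0.0317  0.03  ]
w [263.3 272.7] 314 [ 0.5473 -0.038   0.03  ]
w [261.6 258.2] 8 [ 0.5287 -0.0415  0.03  ]
w [290.2 273.4] 293 [ 0.5452 -0.0052  0.03  ]
w [270.3 296. ] 3 [ 0.5779 -0.0267  0.03  ]
w [  3.7 394.2] 339 [ 0.7564 -0.3713  0.03  ]
[ 0.5381 -0.0475  0.009 ] [[0.5, -0.136, 0.009], [0.485, 0.034, 0.009], [0.575, 0.046, 0.009], [0.592, -0.133, 0.009]]
[ 0.5375 -0.0459  0.009 ] [[0.577, 0.046, 0.009], [0.591, -0.129, 0.009], [0.498, -0.137, 0.009], [0.483, 0.037, 0.009]]
```

View pics/w2.png

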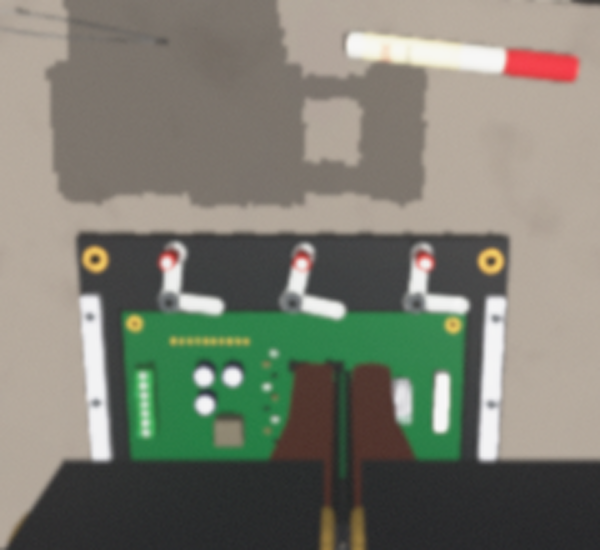

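View pics/t2.png

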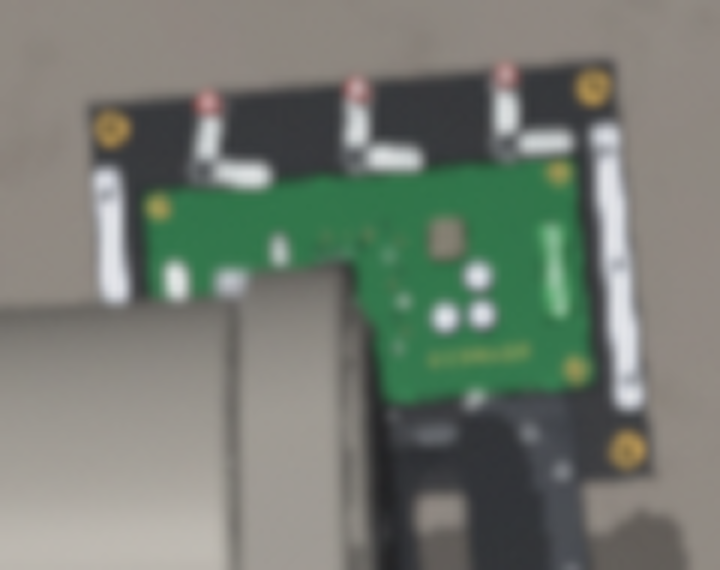

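The enlarged wrist view shows all three near clips open, with pins at crop (168,260), (302,258), (424,260) and gold corner rings at (95,259) and (491,261). The top view shows the three far clips and gold rings at (112,128), (594,87) and (628,450). I'll use the rings and pins to fix the pallet pose.

Run:
```python
from h import *
d=np.load("v2.npz"); w={k[2:]:d[k] for k in d if k[0]=="w"}; t={k[2:]:d[k] for k in d if k[0]=="t"}
w["k1"]=float(w["k1"]);t["k1"]=float(t["k1"])
t1=dict(t); t1["pixels"]=cv2.imread("pics/top1.png")[...,::-1]
C0=np.array([.5378,-.0465]); yaw=.085
def loc(P,C=C0): 
    c,s=np.cos(yaw),np.sin(yaw); q=P[:2]-C; return np.array([c*q[0]+s*q[1],-s*q[0]+c*q[1]])*1000
for n,k in(("wrist",w),("top1",t1)):
    p=k["pixels"].astype(int); R,G,B=p[...,0],p[...,1],p[...,2]
    gold=(R>85)&(R>1.35*B)&(G>.55*R)&(G<.95*R)&(R-B>35)
    ccs=[]
    for ce,a in blobs(k,gold,4):
        P=onplane(k,*ce,.0105); q=loc(P)
        if 50<abs(q[0])<90 and 70<abs(q[1])<110: print(n,"ring",ce.round(1),a,P[:2].round(4),q.round(1))
    rm=(R>55)&(R>1.35*G)&(R>1.35*B)&(R-G>20)
    for ce,a in blobs(k,rm,3):
        P=onplane(k,*ce,.029); q=loc(P)
        if 55<abs(q[0])<95 and abs(q[1])<85: print(n,"pin",ce.round(1),a,P[:2].round(4),q.round(1))
    # pallet outline via dark
    dk=(p.max(2)<75)
    for yy in (-40,-20,30,40):  # scan along x at local y, report dark transitions
        pass
```

```text
wrist ring [177.7 203.3] 106 [ 0.4749 -0.1487] [-71.4 -96.5]
wrist ring [336. 204.] 100 [0.4581 0.0424] [-71.9  95.3]
wrist pin [206.3 202.6] 36 [ 0.4661 -0.1109] [-76.9 -58.1]
wrist pin [260.3 203.2] 34 [ 0.461  -0.0486] [-76.7   4.4]
wrist pin [310.  203.2] 36 [0.4557 0.0087] [-77.1  62. ]
top1 ring [303.4 194.3] 29 [ 0.6172 -0.1347] [ 71.6 -94.6]
top1 ring [223.3 201.1] 31 [0.6009 0.056 ] [71.6 96.8]
top1 ring [309.4 254.4] 30 [ 0.4748 -0.148 ] [-71.4 -95.8]
top1 ring [227.4 261.4] 30 [0.458  0.0438] [-71.8  96.8]
top1 pin [242.5 262.5] 4 [0.4551 0.0064] [-78.   59.7]
```

Top and wrist agree on the pallet pose: centre (0.5377, -0.046), yaw about 0.0865. Next I go to the right end of the near row.

play_rows(
  motion=[
    {"tx":-0.006,"ty":-0.025,"tz":0.03,"turn":0.1,"jaw":0},
    {"tx":-0.012,"ty":-0.05,"tz":0.06,"turn":0.2,"jaw":0},
    {"tx":-0.018,"ty":-0.076,"tz":0.09,"turn":0.3,"jaw":0},
    {"tx":-0.024,"ty":-0.102,"tz":0.12,"turn":0.3,"jaw":0},
    {"tx":-0.028,"ty":-0.126,"tz":0.15,"turn":0.3,"jaw":0},
  ],
)

```text
t: 2.9
tool_pos: [0.4734, -0.1559, 0.1162]
tcp_rot: [-0.137, 3.138, -0.002]
contact_force: [1.1, 0.5, 0.1]
opening: -0.0
finger_force: 0.0
```

play_rows(
  motion=[
    {"tx":0,"ty":0,"tz":0.02,"turn":0,"jaw":0},
    {"tx":0,"ty":0,"tz":0.04,"turn":0,"jaw":0},
    {"tx":0,"ty":0,"tz":0.06,"turn":0,"jaw":0},
    {"tx":0,"ty":0,"tz":0.06,"turn":0,"jaw":0},
    {"tx":0,"ty":0,"tz":0.06,"turn":0,"jaw":0},
  ],
)

```text
t: 3.32
tool_pos: [0.4716, -0.1546, 0.0569]
tcp_rot: [0.135, -3.136, 0.0]
contact_force: [0.4, -0.2, 0.1]
opening: 0.006
finger_force: 0.0
```

```bash
cat >> h.py <<'E'
C=np.array([.5377,-.046]); YAW=.0865
def tl():
    s=r.read_state(); R=cv2.Rodrigues(s["tcp_rot"])[0]; c,sn=np.cos(YAW),np.sin(YAW); q=s["tool_pos"][:2]-C
    print("local mm",np.round([1e3*(c*q[0]+sn*q[1]),1e3*(-sn*q[0]+c*q[1]),1e3*s["tool_pos"][2]],1),"yaw err deg",round(np.degrees(np.arctan2(-R[0,1],R[1,1])-YAW),2),"F",s["contact_force"].round(2),"t",s["t"])
E
python3 - <<'E'
from h import *
tl()
for n in ("scene","top"):
    c=r.capture(n); W=cloud(c); m=np.hypot(W[...,0]-C[0],W[...,1]-C[1])<.13; v,u=np.where(m); print(n,u.min(),u.max(),v.min(),v.max())
    x=c["pixels"][v.min()-20:v.max()+20,u.min()-20:u.max()+20]; f=min(800/x.shape[1],600/x.shape[0]); cv2.imwrite(f"pics/{n}3.png",cv2.resize(x,None,fx=f,fy=f,interpolation=2)[...,::-1])
E
```

```text
local mm [ -75.2 -102.5   56.9] yaw err deg -0.01 F [ 0.43 -0.19  0.14] t 3.3167
scene 216 313 37 398
top 212 338 175 290
```

View pics/scene3.png

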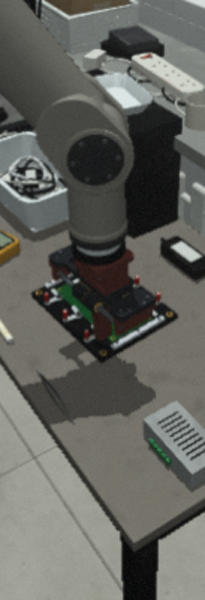

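The scene view shows the closed fingers hovering just outside the near-row right corner, with all pins still standing open. I'll descend to about 19 mm and sweep towards +y in small steps.

play_rows(
  motion=[
    {"tx":-0.001,"ty":0,"tz":0.012,"turn":0,"jaw":0},
    {"tx":-0.001,"ty":0,"tz":0.024,"turn":0,"jaw":0},
    {"tx":-0.001,"ty":0,"tz":0.037,"turn":0,"jaw":0},
    {"tx":-0.001,"ty":0,"tz":0.037,"turn":0,"jaw":0},
    {"tx":-0.001,"ty":0,"tz":0.037,"turn":0,"jaw":0},
  ],
)

```text
t: 3.83
tool_pos: [0.4727, -0.1544, 0.0206]
tcp_rot: [0.135, -3.138, -0.0]
contact_force: [0.3, 0.0, 0.5]
opening: 0.007
finger_force: 0.0
```

play_rows(
  motion=[
    {"tx":0,"ty":0.006,"tz":0,"turn":0,"jaw":0},
    {"tx":0,"ty":0.012,"tz":0,"turn":0,"jaw":0},
    {"tx":0,"ty":0.018,"tz":0,"turn":0,"jaw":0},
    {"tx":0,"ty":0.024,"tz":0,"turn":0,"jaw":0},
    {"tx":0,"ty":0.03,"tz":0,"turn":0,"jaw":0},
  ],
)

```text
t: 4.25
tool_pos: [0.4702, -0.1236, 0.021]
tcp_rot: [-0.136, 3.138, 0.0]
contact_force: [0.1, -0.9, 0.4]
opening: 0.004
finger_force: 0.0
```

```bash
python3 -c "
from h import *
tl()"
```

```text
local mm [-73.9 -71.5  21. ] yaw err deg 0.01 F [ 0.13 -0.86  0.44] t 4.25
```

play_rows(
  motion=[
    {"tx":0,"ty":0.006,"tz":0.001,"turn":0,"jaw":0},
    {"tx":0,"ty":0.012,"tz":0.001,"turn":0,"jaw":0},
    {"tx":0,"ty":0.018,"tz":0.001,"turn":0,"jaw":0},
    {"tx":0,"ty":0.024,"tz":0.001,"turn":0,"jaw":0},
    {"tx":0,"ty":0.03,"tz":0.001,"turn":0,"jaw":0},
  ],
)

```text
t: 4.67
tool_pos: [0.4672, -0.094, 0.0196]
tcp_rot: [0.135, -3.138, -0.0]
contact_force: [-0.2, 0.6, 0.3]
opening: 0.003
finger_force: 0.0
```

play_rows(
  motion=[
    {"tx":0,"ty":0.006,"tz":0,"turn":0,"jaw":0},
    {"tx":0,"ty":0.012,"tz":0,"turn":0,"jaw":0},
    {"tx":0,"ty":0.018,"tz":0,"turn":0,"jaw":0},
    {"tx":0,"ty":0.024,"tz":0,"turn":0,"jaw":0},
    {"tx":0,"ty":0.03,"tz":0,"turn":0,"jaw":0},
  ],
)

```text
t: 5.08
tool_pos: [0.4648, -0.0642, 0.0196]
tcp_rot: [0.135, -3.139, -0.0]
contact_force: [0.0, -0.2, 0.9]
opening: 0.006
finger_force: 0.0
```

Run:
```python
from h import *
tl()
c=r.capture("wrist"); x=c["pixels"][120:340,100:400]; cv2.imwrite("pics/w4.png",cv2.resize(x,(750,550),interpolation=2)[...,::-1])
```

```text
local mm [-74.2 -11.8  19.6] yaw err deg -0.02 F [ 0.02 -0.19  0.85] t 5.0833
```

View pics/w4.png

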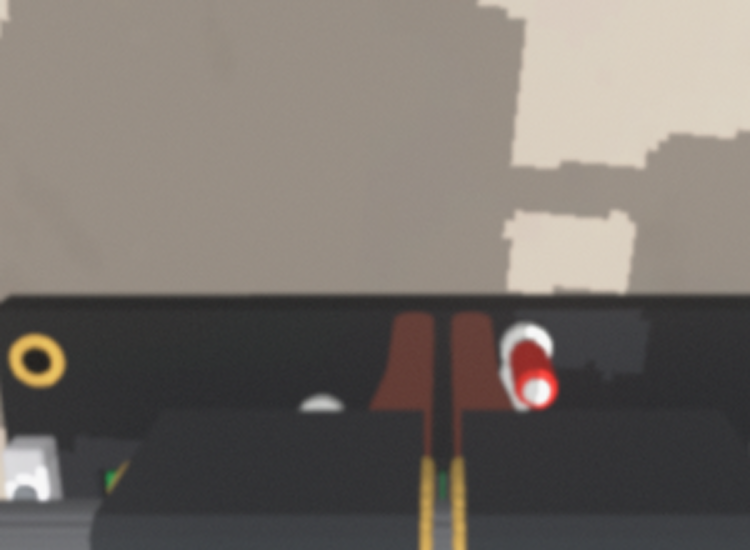

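The wrist view shows the right clip already turned, with its tail end at (322,402). The fingertip is now coming up to the middle pin at (533,375), so I continue.

play_rows(
  motion=[
    {"tx":0,"ty":0.006,"tz":0,"turn":0,"jaw":0},
    {"tx":0,"ty":0.012,"tz":0,"turn":0,"jaw":0},
    {"tx":0,"ty":0.018,"tz":0,"turn":0,"jaw":0},
    {"tx":0,"ty":0.024,"tz":0,"turn":0,"jaw":0},
    {"tx":0,"ty":0.03,"tz":0,"turn":0,"jaw":0},
  ],
)

```text
t: 5.55
tool_pos: [0.4621, -0.0343, 0.0196]
tcp_rot: [0.135, -3.138, -0.0]
contact_force: [0.3, 0.7, -0.2]
opening: 0.005
finger_force: 0.0
```

play_rows(
  motion=[
    {"tx":0,"ty":0.006,"tz":0,"turn":0,"jaw":0},
    {"tx":0,"ty":0.012,"tz":0,"turn":0,"jaw":0},
    {"tx":0,"ty":0.018,"tz":0,"turn":0,"jaw":0},
    {"tx":0,"ty":0.024,"tz":0,"turn":0,"jaw":0},
    {"tx":0,"ty":0.03,"tz":0,"turn":0,"jaw":0},
  ],
)

```text
t: 5.97
tool_pos: [0.4597, -0.0044, 0.0197]
tcp_rot: [-0.135, 3.139, 0.0]
contact_force: [0.4, 0.2, -0.2]
opening: 0.003
finger_force: 0.0
```

```bash
python3 -c "
from h import *
tl()"
```

```text
local mm [-74.1  48.2  19.7] yaw err deg -0.02 F [ 0.43  0.19 -0.22] t 5.9667
```

play_rows(
  motion=[
    {"tx":0,"ty":0.006,"tz":0,"turn":0,"jaw":0},
    {"tx":0,"ty":0.012,"tz":0,"turn":0,"jaw":0},
    {"tx":0,"ty":0.018,"tz":0,"turn":0,"jaw":0},
    {"tx":0,"ty":0.024,"tz":0,"turn":0,"jaw":0},
    {"tx":0,"ty":0.03,"tz":0,"turn":0,"jaw":0},
  ],
)

```text
t: 6.38
tool_pos: [0.457, 0.0254, 0.0196]
tcp_rot: [0.135, -3.138, -0.0]
contact_force: [0.6, -0.0, -0.3]
opening: 0.004
finger_force: 0.0
```

play_rows(
  motion=[
    {"tx":0,"ty":0.006,"tz":0,"turn":0,"jaw":0},
    {"tx":0,"ty":0.012,"tz":0,"turn":0,"jaw":0},
    {"tx":0,"ty":0.018,"tz":0,"turn":0,"jaw":0},
    {"tx":0,"ty":0.024,"tz":0,"turn":0,"jaw":0},
    {"tx":0,"ty":0.03,"tz":0,"turn":0,"jaw":0},
  ],
)

```text
t: 6.8
tool_pos: [0.4546, 0.0554, 0.0197]
tcp_rot: [-0.135, 3.139, 0.0]
contact_force: [0.5, -0.8, -0.5]
opening: 0.006
finger_force: 0.0
```

play_rows(
  motion=[
    {"tx":0.0,"ty":0.004,"tz":-0.01,"turn":0,"jaw":0},
    {"tx":0.0,"ty":0.004,"tz":-0.03,"turn":0,"jaw":0},
    {"tx":0.0,"ty":0.004,"tz":-0.055,"turn":0,"jaw":0},
    {"tx":0,"ty":0.004,"tz":-0.08,"turn":0,"jaw":0},
    {"tx":0,"ty":0.004,"tz":-0.1,"turn":0,"jaw":0},
  ],
)

```text
t: 7.22
tool_pos: [0.4545, 0.0586, 0.1217]
tcp_rot: [-0.134, 3.138, 0.0]
contact_force: [-0.1, -0.1, -0.3]
opening: 0.003
finger_force: 0.0
```

Run:
```python
from h import *
tl()
c=r.capture("wrist"); x=c["pixels"][120:340,50:400]; cv2.imwrite("pics/w5.png",cv2.resize(x,(800,503),interpolation=2)[...,::-1])
for n in ("wrist","top"):
    k=r.capture(n); p=k["pixels"].astype(int); R,G,B=p[...,0],p[...,1],p[...,2]
    for ce,a in blobs(k,(R>85)&(R>1.35*B)&(G>.55*R)&(G<.95*R)&(R-B>35),4):
        P=onplane(k,*ce,.0105)[:2]
        if abs(np.hypot(*(P-C))-.1195)<.012: print(n,ce.round(1),a,P.round(4))
```

```text
local mm [-73.9 111.4 121.7] yaw err deg -0.06 F [-0.15 -0.12 -0.29] t 7.2167
wrist [ 16.7 208.6] 203 [ 0.4747 -0.1484]
wrist [257.1 207.9] 166 [0.458  0.0424]
wrist [289.8 266.4] 514 [0.5062 0.0733]
wrist [270.1 339. ] 394 [0.5772 0.0624]
wrist [283.2 339.6] 424 [0.5769 0.0741]
wrist [ 47.9 362.4] 148 [ 0.6181 -0.136 ]
wrist [ 81.8 379.1] 25 [ 0.6338 -0.1066]
wrist [ 72.6 378.2] 20 [ 0.6335 -0.1149]
top [303.4 194.4] 30 [ 0.6169 -0.1346]
top [223.3 201.1] 31 [0.6009 0.056 ]
top [215.7 242.8] 52 [0.5014 0.0721]
top [309.4 254.4] 30 [ 0.4748 -0.148 ]
```

View pics/w5.png

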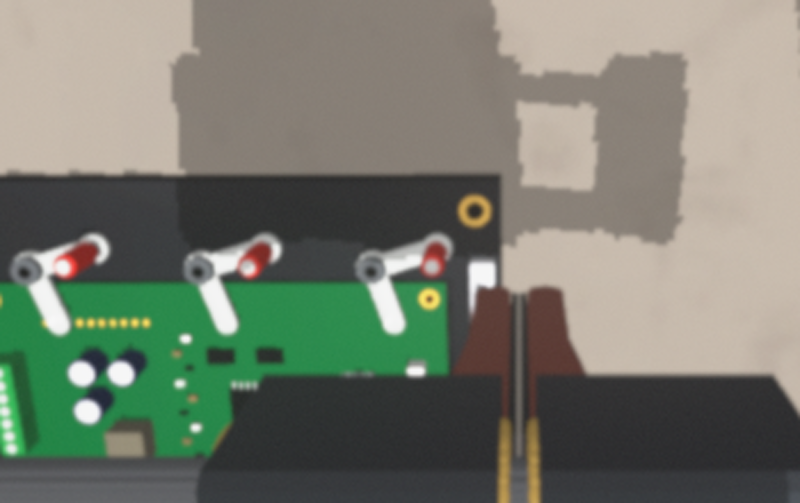

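The wrist view shows all three near clips swung about 70° in over the board, with feet ending at (60,325), (228,325) and (394,325). The pallet has not moved. Before starting the far row I'll check clearance to the tall box on the left.

Run:
```python
from h import *
t=np.load("v2.npz"); t={k[2:]:t[k] for k in t if k[0]=="t"}; t["k1"]=float(t["k1"])
W=cloud(t).reshape(-1,3); S=cloud(r.capture("scene")).reshape(-1,3)
for n,A in(("top",W),("scene",S)):
    A=A[np.isfinite(A).all(1)]; m=(A[:,2]>.06)&(A[:,2]<.6)&(A[:,0]>.62)&(A[:,0]<.85)
    for y in np.arange(.0,.3,.025):
        q=A[m&(abs(A[:,1]-y)<.0125)]; print(n,round(y,3),len(q),q[:,0].min().round(3) if len(q) else None)
```

```text
top 0.0 418 0.789
top 0.025 404 0.788
top 0.05 438 0.788
top 0.075 527 0.789
top 0.1 1886 0.693
top 0.125 1142 0.693
top 0.15 1179 0.693
top 0.175 1117 0.692
top 0.2 1156 0.621
top 0.225 1228 0.621
top 0.25 1205 0.674
top 0.275 1299 0.62
scene 0.0 184 0.788
scene 0.025 200 0.788
scene 0.05 221 0.787
scene 0.075 414 0.692
scene 0.1 2091 0.691
scene 0.125 443 0.691
scene 0.15 521 0.692
scene 0.175 363 0.691
scene 0.2 418 0.62
scene 0.225 438 0.62
scene 0.25 406 0.672
scene 0.275 438 0.62
```

play_rows(
  motion=[
    {"tx":-0.03,"ty":-0.002,"tz":0,"turn":0,"jaw":0},
    {"tx":-0.06,"ty":-0.004,"tz":0,"turn":0,"jaw":0},
    {"tx":-0.09,"ty":-0.006,"tz":0,"turn":0,"jaw":0},
    {"tx":-0.12,"ty":-0.008,"tz":0,"turn":0,"jaw":0},
    {"tx":-0.148,"ty":-0.008,"tz":0,"turn":0,"jaw":0},
  ],
)

```text
t: 7.83
tool_pos: [0.603, 0.0629, 0.118]
tcp_rot: [0.134, -3.136, 0.001]
contact_force: [0.5, -0.2, -0.8]
opening: 0.004
finger_force: 0.0
```

play_rows(
  motion=[
    {"tx":0,"ty":0,"tz":0.02,"turn":0,"jaw":0},
    {"tx":0,"ty":0,"tz":0.04,"turn":0,"jaw":0},
    {"tx":0,"ty":0,"tz":0.06,"turn":0,"jaw":0},
    {"tx":0,"ty":0,"tz":0.065,"turn":0,"jaw":0},
    {"tx":0,"ty":0,"tz":0.065,"turn":0,"jaw":0},
  ],
)

```text
t: 8.25
tool_pos: [0.6003, 0.063, 0.0521]
tcp_rot: [0.134, -3.133, 0.002]
contact_force: [-0.1, -0.2, 1.2]
opening: 0.005
finger_force: 0.0
```

```bash
python3 -c "
from h import *
tl()"
```

```text
local mm [ 71.7 103.2  52.1] yaw err deg -0.05 F [-0.14 -0.22  1.18] t 8.25
```

play_rows(
  motion=[
    {"tx":-0.002,"ty":0,"tz":0.008,"turn":0,"jaw":0},
    {"tx":-0.002,"ty":0,"tz":0.016,"turn":0,"jaw":0},
    {"tx":-0.002,"ty":0,"tz":0.025,"turn":0,"jaw":0},
    {"tx":-0.002,"ty":0,"tz":0.025,"turn":0,"jaw":0},
    {"tx":-0.002,"ty":0,"tz":0.025,"turn":0,"jaw":0},
  ],
)

```text
t: 8.67
tool_pos: [0.6041, 0.0636, 0.0293]
tcp_rot: [0.135, -3.138, -0.0]
contact_force: [-0.5, -0.1, 1.0]
opening: 0.009
finger_force: 0.0
```

```bash
python3 -c "
from h import *
tl()"
```

```text
local mm [ 75.6 103.5  29.3] yaw err deg -0.03 F [-0.47 -0.12  0.95] t 8.6667
```

play_rows(
  motion=[
    {"tx":0.001,"ty":0,"tz":0.005,"turn":0,"jaw":0},
    {"tx":0.001,"ty":0,"tz":0.01,"turn":0,"jaw":0},
    {"tx":0.001,"ty":0,"tz":0.01,"turn":0,"jaw":0},
    {"tx":0.001,"ty":0,"tz":0.01,"turn":0,"jaw":0},
    {"tx":0.001,"ty":-0.003,"tz":0.01,"turn":0,"jaw":0},
  ],
)

```text
t: 9.08
tool_pos: [0.6037, 0.0612, 0.0197]
tcp_rot: [-0.137, 3.139, 0.001]
contact_force: [-0.1, -0.1, -0.6]
opening: 0.008
finger_force: 0.0
```

play_rows(
  motion=[
    {"tx":0,"ty":-0.006,"tz":0,"turn":0,"jaw":0},
    {"tx":0,"ty":-0.012,"tz":0,"turn":0,"jaw":0},
    {"tx":0,"ty":-0.018,"tz":0,"turn":0,"jaw":0},
    {"tx":0,"ty":-0.024,"tz":0,"turn":0,"jaw":0},
    {"tx":0,"ty":-0.03,"tz":0,"turn":0,"jaw":0},
  ],
)

```text
t: 9.5
tool_pos: [0.6063, 0.0295, 0.0198]
tcp_rot: [-0.134, 3.139, -0.0]
contact_force: [-0.3, -0.3, -0.1]
opening: 0.006
finger_force: 0.0
```

```bash
python3 -c "
from h import *
tl()"
```

```text
local mm [74.9 69.3 19.8] yaw err deg -0.07 F [-0.32 -0.28 -0.12] t 9.5
```

play_rows(
  motion=[
    {"tx":0,"ty":-0.006,"tz":0,"turn":0,"jaw":0},
    {"tx":0,"ty":-0.012,"tz":0,"turn":0,"jaw":0},
    {"tx":0,"ty":-0.018,"tz":0,"turn":0,"jaw":0},
    {"tx":0,"ty":-0.024,"tz":0,"turn":0,"jaw":0},
    {"tx":0,"ty":-0.03,"tz":0,"turn":0,"jaw":0},
  ],
)

```text
t: 9.92
tool_pos: [0.609, -0.0, 0.0197]
tcp_rot: [-0.135, 3.138, -0.0]
contact_force: [0.6, 0.6, -0.9]
opening: 0.007
finger_force: 0.2
```

play_rows(
  motion=[
    {"tx":0,"ty":-0.006,"tz":0,"turn":0,"jaw":0},
    {"tx":0,"ty":-0.012,"tz":0,"turn":0,"jaw":0},
    {"tx":0,"ty":-0.018,"tz":0,"turn":0,"jaw":0},
    {"tx":0,"ty":-0.024,"tz":0,"turn":0,"jaw":0},
    {"tx":0,"ty":-0.03,"tz":0,"turn":0,"jaw":0},
  ],
)

```text
t: 10.33
tool_pos: [0.6113, -0.0298, 0.0196]
tcp_rot: [0.135, -3.138, 0.0]
contact_force: [-0.6, 0.5, 0.5]
opening: 0.004
finger_force: 0.5
```

```bash
python3 -c "
from h import *
tl()"
```

```text
local mm [74.8  9.8 19.6] yaw err deg -0.03 F [-0.61  0.46  0.53] t 10.3333
```

play_rows(
  motion=[
    {"tx":0,"ty":-0.006,"tz":0,"turn":0,"jaw":0},
    {"tx":0,"ty":-0.012,"tz":0,"turn":0,"jaw":0},
    {"tx":0,"ty":-0.018,"tz":0,"turn":0,"jaw":0},
    {"tx":0,"ty":-0.024,"tz":0,"turn":0,"jaw":0},
    {"tx":0,"ty":-0.03,"tz":0,"turn":0,"jaw":0},
  ],
)

```text
t: 10.75
tool_pos: [0.6141, -0.0598, 0.0197]
tcp_rot: [-0.135, 3.138, -0.0]
contact_force: [0.5, -0.2, -0.1]
opening: 0.003
finger_force: 0.1
```

play_rows(
  motion=[
    {"tx":0,"ty":-0.006,"tz":0,"turn":0,"jaw":0},
    {"tx":0,"ty":-0.012,"tz":0,"turn":0,"jaw":0},
    {"tx":0,"ty":-0.018,"tz":0,"turn":0,"jaw":0},
    {"tx":0,"ty":-0.024,"tz":0,"turn":0,"jaw":0},
    {"tx":0,"ty":-0.03,"tz":0,"turn":0,"jaw":0},
  ],
)

```text
t: 11.17
tool_pos: [0.6165, -0.0895, 0.0196]
tcp_rot: [0.135, -3.138, -0.0]
contact_force: [0.2, 1.0, -0.9]
opening: 0.006
finger_force: 0.3
```

```bash
python3 -c "
from h import *
tl()"
```

```text
local mm [ 74.7 -50.2  19.6] yaw err deg -0.03 F [ 0.24  1.01 -0.88] t 11.1667
```

play_rows(
  motion=[
    {"tx":0,"ty":-0.006,"tz":0,"turn":0,"jaw":0},
    {"tx":0,"ty":-0.012,"tz":0,"turn":0,"jaw":0},
    {"tx":0,"ty":-0.018,"tz":0,"turn":0,"jaw":0},
    {"tx":0,"ty":-0.024,"tz":0,"turn":0,"jaw":0},
    {"tx":0,"ty":-0.03,"tz":0,"turn":0,"jaw":0},
  ],
)

```text
t: 11.58
tool_pos: [0.6193, -0.1195, 0.0197]
tcp_rot: [-0.135, 3.138, -0.0]
contact_force: [1.0, 0.6, 0.3]
opening: 0.007
finger_force: 0.2
```

play_rows(
  motion=[
    {"tx":0,"ty":-0.006,"tz":0,"turn":0,"jaw":0},
    {"tx":0,"ty":-0.012,"tz":0,"turn":0,"jaw":0},
    {"tx":0,"ty":-0.018,"tz":0,"turn":0,"jaw":0},
    {"tx":0,"ty":-0.024,"tz":0,"turn":0,"jaw":0},
    {"tx":0,"ty":-0.03,"tz":0,"turn":0,"jaw":0},
  ],
)

```text
t: 12.0
tool_pos: [0.6217, -0.1494, 0.0196]
tcp_rot: [0.135, -3.139, 0.0]
contact_force: [0.5, 0.1, -0.3]
opening: 0.007
finger_force: 0.0
```

play_rows(
  motion=[
    {"tx":0.0,"ty":-0.003,"tz":-0.01,"turn":0,"jaw":0},
    {"tx":0.0,"ty":-0.003,"tz":-0.035,"turn":0,"jaw":0},
    {"tx":0.0,"ty":-0.003,"tz":-0.07,"turn":0,"jaw":0},
    {"tx":0,"ty":-0.003,"tz":-0.105,"turn":0,"jaw":0},
    {"tx":0,"ty":-0.003,"tz":-0.14,"turn":0,"jaw":0},
  ],
)

```text
t: 12.42
tool_pos: [0.6216, -0.1519, 0.1617]
tcp_rot: [0.134, -3.138, 0.0]
contact_force: [0.6, 0.0, -0.1]
opening: 0.006
finger_force: 0.0
```

play_rows(
  motion=[
    {"tx":0.035,"ty":-0.01,"tz":-0.01,"turn":0,"jaw":0},
    {"tx":0.07,"ty":-0.02,"tz":-0.02,"turn":0,"jaw":0},
    {"tx":0.105,"ty":-0.03,"tz":-0.03,"turn":0,"jaw":0},
    {"tx":0.14,"ty":-0.04,"tz":-0.04,"turn":0,"jaw":0},
    {"tx":0.175,"ty":-0.05,"tz":-0.05,"turn":0,"jaw":0},
  ],
)

```text
t: 12.83
tool_pos: [0.4501, -0.2172, 0.2106]
tcp_rot: [-0.135, 3.138, 0.0]
contact_force: [0.1, -0.5, 0.6]
opening: 0.005
finger_force: 0.0
```

Run:
```python
from h import *
tl()
k=r.capture("top"); x=k["pixels"][180:280,205:325]; cv2.imwrite("pics/t6.png",cv2.resize(x,(720,600),interpolation=2)[...,::-1])
p=k["pixels"].astype(int); R,G,B=p[...,0],p[...,1],p[...,2]
for ce,a in blobs(k,(R>85)&(R>1.35*B)&(G>.55*R)&(G<.95*R)&(R-B>35),4):
    P=onplane(k,*ce,.0105)[:2]
    if abs(np.hypot(*(P-C))-.1195)<.015: print(ce.round(1),a,P.round(4))
a=cv2.imread("pics/top1.png")[...,::-1].astype(int)
d=abs(a-p).max(2)>60; d=cv2.morphologyEx(d.astype(np.uint8),cv2.MORPH_OPEN,np.ones((3,3))); v,u=np.where(d); print("diff bbox",u.min(),u.max(),v.min(),v.max())
```

```text
local mm [-102.1 -163.   210.6] yaw err deg -0.03 F [ 0.1  -0.48  0.61] t 12.8333
[303.4 194.4] 30 [ 0.6169 -0.1346]
[223.3 201.2] 32 [0.6007 0.0559]
[227.4 261.4] 30 [0.458  0.0438]
diff bbox 15 439 119 419
```

View pics/t6.png

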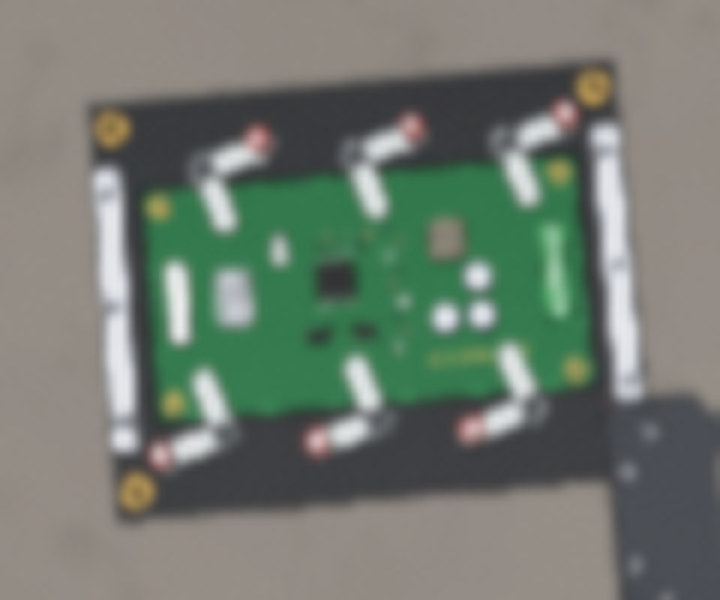

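The top view shows all six clips swung in with their feet over the board: the far row at (225,210), (372,200) and (525,190), the near row at (208,385), (358,372) and (512,358). The corner rings are where they started and the hand is clear, so I'll hand in.

play_rows(
  motion=[
    {"tx":0,"ty":0,"tz":0,"turn":0,"jaw":0},
    {"tx":0,"ty":0,"tz":0,"turn":0,"jaw":0},
    {"tx":0,"ty":0,"tz":0,"turn":0,"jaw":0},
  ],
)

```text
t: 13.13
tool_pos: [0.4529, -0.216, 0.21]
tcp_rot: [-0.137, 3.138, 0.0]
contact_force: [0.1, -0.1, 0.9]
opening: 0.009
finger_force: 0.0
```

```bash
python3 -c "
from h import *
print(r.close_job())"
```

```text
the job is handed in; nothing more can be done
None
```

All six clips are swung in over the board at roughly 65–70° by eye in the last top view, the pallet is where it started, the hand is clear, and the job was handed in at about 13 s; no verdict came back.

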